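# Butt a copper tube against the jig's stop and flip the two keeper straps over it

### The arm

A 6-joint arm with a two-finger parallel gripper is mounted at the origin on the work surface. World frame = base frame: x ahead of the robot, y to its left, z up, the work surface at z = 0. Lengths are in m, angles in rad, forces in N, time in s.
With the tool pointing down it reaches from about 0.275 to 0.75 m from the base axis. Payload 10.2 kg.
Tool frame: the origin (TCP) lies on the centre line of the jaws, within the pads' length; the fingertips stand 25 mm ahead of it and the grasp point (between the pads) lies 6 mm ahead of it (tcp_to_tips is the distance from the TCP to the fingertips, in m); z points along the fingers, y is the direction in which the jaws open and shut (so a half turn about z gives the same grasp; the last joint's range is limited). The gripper opens to 88 mm and grips with 3 to 60 N. Pads are 18 mm wide; open, the fingers measure 123 mm over their backs; the gripper's body (75 mm by 187 mm) begins 45 mm behind the grasp point.
Start: joints at [-1.477, 0.313, 1.498, -0, 1.331, -0.223], TCP at [0.164, -0.499, 0.264] pointing down, gripper open.
Joint ranges: [-2.94, 2.94], [-0.97, 2.17], [0.19, 2.56], [-1.23, 4.37], [0.02, 3.11], [-2.88, 2.88]. Speed limits (rad/s): [2.39, 2.39, 3.01, 3.14, 3.14, 3.14].

### API

Orientations are given as a unit quaternion [x, y, z, w].
In Python, from plant import * gives the robot as it stands. The module is installed in compiled form; this text tells all that it offers.
- The arm moves only by the tool drive_tool, never from a script. Its argument "moves" is a list of rows, each an object with "turn": the turn, a rotation vector about the tool's x, y, z in degrees, a list of three; "dp": the shift along the tool's x, y, z in cm, a list of three; "hand": the gripper's target within -1 to 1 (fully open at 1, half-way at 0, shut at -1). A call has exactly 8 rows; each row shifts and turns the commanded pose from where the row before left it, along the tool's axes as they then stand; what a row does not reach is not made up. A row lasts 1/8 s, in which the tool goes at most 62.5 mm and 10.7 degrees, less where a joint would pass 70% of its speed; a pose out of reach is approached as far as the arm can. A call is refused whole if a number of a shift passes 6.25 or a number of a turn 10.7, either way. A call with a gripper value outside its range is refused whole. The fingers move at their own pace and stop on an object; "newtons" is the grip in N (left out, the last holds). Time passes only in rows, so rows that do not move let the fingers close, or fill a call up. It gives the time, the measured TCP pose, the force and the opening at its end, in the units of the state.
- sense(): the state, without advancing time (a new reading comes with each control period).
- snapshot(name): name is "side" or "top" or "wrist"; returns a dict with "color" (384x512x3 uint8, red, green, blue), "range_z" (384x512 float32, m along the optical axis (not along the pixel's ray), 0 where there is no reading), "intrinsics" (3x3 intrinsics, pixels), "position" and "attitude" of the camera in the world. Camera axes: x right, y down, z forward; pixel columns grow to the right and rows downward; lengths in m; the calibration is good to about 2 mm. A picture is of the moment at which its call begins.
- finish_job(): hands the job in, once; it reports no verdict.
The state is a dict: "time_s": time; "joints": joint angles; "qd": joint speeds; "joint_torque": joint torques, N m; "position": TCP position; "tcp_rot": TCP orientation; "wrist_force": force on the tool from outside, world axes, zero at the start; "moment": the same for the moment, N m; "finger_gap": opening from 0.0 (shut) to 1.0 (fully open).
Only numpy, scipy, OpenCV 4.12 (cv2) and the standard library are available. Lean on these libraries where they do the work, as an engineer would, in place of code of your own. Each camera call takes 0.05 s, during which the arm holds its last target.

### The job

Push the copper tube by its free end along its V rests until it is fully home against the jig's end stop, leaving both steel keeper straps standing open until then. Then flip each strap over the tube by pushing on it, and press it fully down onto its post. Use only the fingertips or the outside of the fingers: never lift the tube, and leave the other things on the bench where they are.

Things in the scene. Friction and masses are not known exactly. Their poses are not given: they have to be found in the camera images.
- jig: Grey steel jig, bolted down. Origin: centre of the underside of its base plate, 130 (x) x 270 (y) x 12 mm; x points roughly away from the robot. The tube lies along y over x = 0 in V rests at y = -65 and +65 mm; by each, a hinge post at x -46 to -30 and a rest post at x 31 to 45 mm, top 64 mm above the bench. End stop at the +y end: plate 50 wide, 10 thick, top at 78 mm.
- stop_face (a point): Point on the face of the end stop that the tube must touch, on the tube's axis line: in the jig frame x 0, y +115, z 50 mm. Axes as the jig's; the face looks to the jig's -y.
- tube_center (a point): Centre of the loose straight copper tube, 28 mm diameter, 230 mm long, about 0.15 to 0.35 kg, its axis 50 mm above the bench along its own y. It slides along in the V rests with a push of about 1 to 4 N and stays where it is left; it may roll about its axis.
- tube_nose (a point): Centre of the tube's end face on the stop's side (115 mm from tube_center). It starts 30 to 65 mm short of stop_face, along the jig's y.
- tube_tail (a point): Centre of the tube's other, free end face, to be pushed towards the jig's +y; it overhangs the jig's base plate at the -y end at the start. With the tube home it is at jig y -115 mm.
- strap_left (a joint): Angle (rad) of the keeper strap at jig y +65 mm: 0 = shut, level over the tube and down on its post; 1.57 = upright; starts at 1.75 to 2.1, leaning to jig -x; limit 2.2. Flat steel, 24 mm wide, 6 thick, 80 from hinge axis to free end. Stiff hinge (0.12 N m): it stays at any angle, so must be pushed all the way down; 2 to 4 N near the free end moves it.
- strap_right (a joint): The same for the identical strap at jig y = -65 mm.
- strap_left_hinge (a point): Middle of the hinge axis of the left strap: jig x -38, y +65, 69 mm above the bench. The hinge axis runs along the jig's y.
- strap_right_hinge (a point): Middle of the hinge axis of the right strap: jig x -38, y -65, 69 mm above the bench.
- strap_left_end (a point): Middle of the free end of the left strap (centre of its thickness), 80 mm from the hinge axis; shut it lies at jig x +42, 69 mm above the bench (top surface 72 mm). Pressed straight down on its end edge while still steep, the strap may jam; push across its face.
- strap_right_end (a point): Middle of the free end of the right strap, likewise.
- flux_jar: Bystander: closed round jar, 56 mm diameter, 55 mm tall, beyond the jig. Origin: centre of its underside.
- offcut: Bystander: short copper tube offcut standing on end, 28 mm diameter, 60 mm tall, beyond the jig. Origin: centre of its underside.
- elbow: Bystander: copper 90 degree elbow lying flat, arms 50 mm long, 32 mm high, beyond the jig. Origin: under its corner.
- valve: Bystander: brass ball valve lying flat, 72 mm long, 36 mm wide, with a flat steel lever 55 mm above the bench, on the robot's side of the jig. Origin: under its middle.
- tee: Bystander: copper tee lying flat, 70 mm long, 32 mm high, beyond the stop end of the jig. Origin: under its middle.
- wrench: Bystander: steel wrench lying flat at the left of the bench.
- brush: Bystander: brush lying flat at the right of the bench.

How it is judged:
By the outcome, as a careful person would: the job done as asked, in the order asked, and still so for the second after the job is handed in, with the robot touching nothing.
It also fails if it takes over 54 s, if anything falls off the work surface, if the arm or the gripper's body presses on something with over 40 N, if the wrist force passes 120 N, or if a joint passes its speed limit or range.

## Working session

There is one attempt and no reset: what is moved stays moved. The work goes in short steps, Python scripts to look and compute and a tool call to move; the robot and the scene stay as the last step left them, time stands still between calls to the robot, and variables do not carry over. Pictures are saved under pics/ and viewed, and the job is handed in when it is done.

Besides the shell and the picture viewer there is one more tool, called after "Call:" as name([rows], argument=value, ...), one row to a line, values as JSON. drive_tool: Moves the arm, as the interface text tells. Its arguments: {"type":"object","properties":{"moves":{"type":"array"},"newtons":{"type":"number"}},"required":["moves"]}

```bash
mkdir -p pics
cat > h.py <<'E'
from plant import *
import numpy as np, cv2
from scipy.spatial.transform import Rotation as R
def snap(n,f):
    s=snapshot(n); cv2.imwrite('pics/'+f+'.png',s['color'][:,:,::-1]); np.savez('pics/'+f+'.npz',**{k:np.array(v) for k,v in s.items()}); return s
def att(a):
    a=np.array(a); return a if a.shape==(3,3) else R.from_quat(a).as_matrix()
def cloud(s):
    K=s['intrinsics'];z=s['range_z'];v,u=np.indices(z.shape)
    p=np.stack([(u-K[0,2])/K[0,0]*z,(v-K[1,2])/K[1,1]*z,z],-1)
    return p@att(s['attitude']).T+np.array(s['position'])
def proj(s,P):
    K=s['intrinsics'];p=(np.atleast_2d(P)-np.array(s['position']))@att(s['attitude']);q=p@np.array(K).T
    return q[:,:2]/q[:,2:]
def load(f): return dict(np.load('pics/'+f+'.npz'))
E
python3 - <<'E'
from h import *
for n in ['top','side','wrist']:
    s=snap(n,n+'0'); print(n,s['position'],att(s['attitude']).round(3).tolist(),s['intrinsics'])
print(sense())
E
```

```text
top [0.39953735 0.01089005 1.33612239] [[0.008, -0.992, 0.123], [-1.0, -0.007, 0.015], [-0.014, -0.123, -0.992]] [[468.28242946   0.         257.90139798]
 [  0.         468.28242946 197.20460554]
 [  0.           0.           1.        ]]
side [ 0.41602697 -0.97617778  1.01122694] [[0.989, -0.086, 0.121], [-0.147, -0.676, 0.722], [0.02, -0.732, -0.681]] [[487.41932438   0.         265.18463905]
 [  0.         487.41932438 198.77977698]
 [  0.           0.           1.        ]]
wrist [ 0.23898421 -0.47361018  0.38455685] [[0.311, -0.906, -0.287], [-0.95, -0.297, -0.093], [-0.001, 0.301, -0.954]] [[282.03073271   0.         258.20721478]
 [  0.         282.03073271 197.50312449]
 [  0.           0.           1.        ]]
{'time_s': 0.15, 'joints': array([-1.47740697e+00,  3.13314120e-01,  1.49825192e+00, -2.28043484e-05,
        1.33098490e+00, -2.23387681e-01]), 'qd': array([-0.00041606, -0.00160635, -0.00379508, -0.0002682 , -0.00179194,
        0.00050045]), 'joint_torque': array([ 2.08355799e-03, -4.02300239e+01, -2.52317530e+01,  6.94984035e-02,
        3.43520043e-02, -6.90829597e-05]), 'position': array([ 0.16351511, -0.49872045,  0.26330029]), 'tcp_rot': array([ 9.87482198e-01,  1.57729765e-01,  2.00707952e-05, -4.78850798e-04]), 'wrist_force': array([ 0.05706603, -0.86023961,  1.23847721]), 'moment': array([ 0.0364323 ,  0.00072028, -0.01899274]), 'finger_gap': 0.997712683412475}
```

View pics/top0.png

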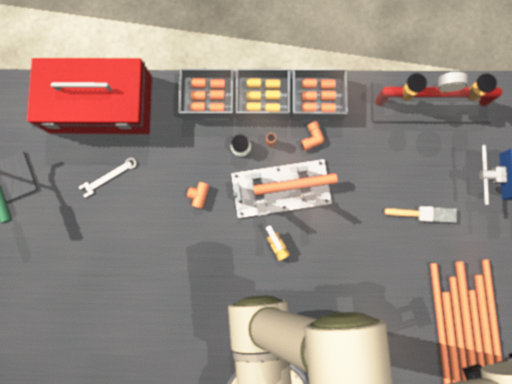

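View pics/side0.png

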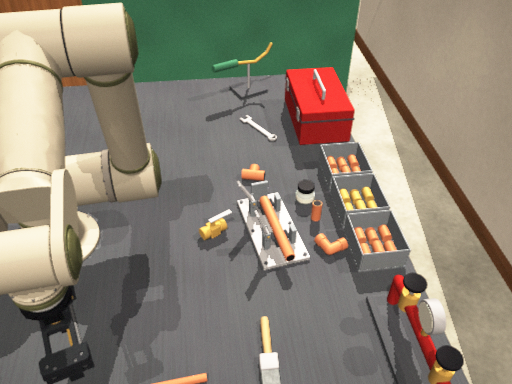

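The top view shows the jig at about (282,188), with the tube running from its nose at (255,188) to its tail at (337,179). The stop is at the left, the valve at (277,243) and the tee at (199,195). Next I'll measure these.

Run:
```python
from h import *
for n,(u0,u1,v0,v1) in dict(top0=(180,350,120,265),side0=(195,355,160,280)).items():
    s=load(n);c=s['color'];P=cloud(s)
    cv2.imwrite('pics/%sz.png'%n,cv2.resize(c[v0:v1,u0:u1,::-1],None,fx=4.5,fy=4,interpolation=cv2.INTER_CUBIC))
    hsv=cv2.cvtColor(c,cv2.COLOR_RGB2HSV)
    m=((hsv[...,0]<14)&(hsv[...,1]>110)).astype(np.uint8)
    k,l,st,ce=cv2.connectedComponentsWithStats(m)
    for i in range(1,k):
        x,y,w,h,a=st[i]
        if a>25 and u0<ce[i][0]<u1 and v0<ce[i][1]<v1:
            p=P[l==i]; p=p[p[:,2]>-.01]
            print(n,st[i],p.min(0).round(3),p.max(0).round(3),np.median(p,0).round(3))
            if a>300 and p[:,2].max()>0.05:
                q=p[p[:,2]>.045]; 
                d=cv2.fitLine(q[:,:2].astype(np.float32),cv2.DIST_HUBER,0,.01,.01).ravel(); print('axis',d)
# base plate from top: height ~12mm grey
s=load('top0');P=cloud(s);m=(P[...,2]>.007)&(P[...,2]<.10)&(P[...,0]>.3)&(P[...,0]<.55)&(abs(P[...,1])<.25)
k,l,st,ce=cv2.connectedComponentsWithStats(m.astype(np.uint8))
for i in range(1,k):
    if st[i][4]>40:
        p=P[l==i]; print(st[i],p.mean(0).round(3)); 
        if st[i][4]>1000:
            p=p[(p[:,2]<.02)]
            r=cv2.minAreaRect(p[:,:2].astype(np.float32)); print(r,cv2.boxPoints(r))
```

```text
top0 [301 121  23  29 226] [ 0.4   -0.157 -0.005] [0.792 0.011 1.336] [ 0.737 -0.125  0.026]
top0 [254 173  83  22 307] [ 0.567 -0.193 -0.003] [0.638 0.041 0.07 ] [ 0.589 -0.074  0.061]
axis [ 0.15255287 -0.9882953   0.5913973  -0.09251923]
top0 [298 176  27   5  39] [ 0.606 -0.151  0.016] [ 0.622 -0.079  0.066] [ 0.614 -0.111  0.06 ]
top0 [187 182  22  26 194] [ 0.533  0.173 -0.002] [0.608 0.232 0.038] [0.567 0.191 0.027]
top0 [254 183  25   4  36] [ 0.588 -0.025  0.014] [0.602 0.042 0.068] [0.595 0.018 0.058]
side0 [347 154  14  17  98] [ 0.416 -0.976  0.002] [0.91  0.245 1.011] [0.891 0.189 0.036]
side0 [327 156  20  17 145] [ 0.416 -0.976  0.001] [0.871 0.246 1.011] [0.849 0.191 0.035]
side0 [241 171  24  10 156] [ 0.416 -0.976 -0.001] [0.604 0.219 1.011] [0.569 0.183 0.021]
side0 [260 196  35  65 279] [ 0.416 -0.976  0.01 ] [0.628 0.041 1.011] [ 0.591 -0.09   0.058]
side0 [311 204  11  17 145] [ 0.416 -0.976 -0.004] [0.74  0.056 1.011] [ 0.725 -0.014  0.031]
side0 [314 234  34  21 257] [ 0.416 -0.976 -0.005] [ 0.788 -0.091  1.011] [ 0.735 -0.138  0.024]
[191 201  13   8  77] [0.541 0.201 0.028]
[235 200  96  18 762] [ 0.535 -0.002  0.02 ]
[266 226  23  35 366] [ 0.43  -0.021  0.04 ]
```

View pics/top0z.png

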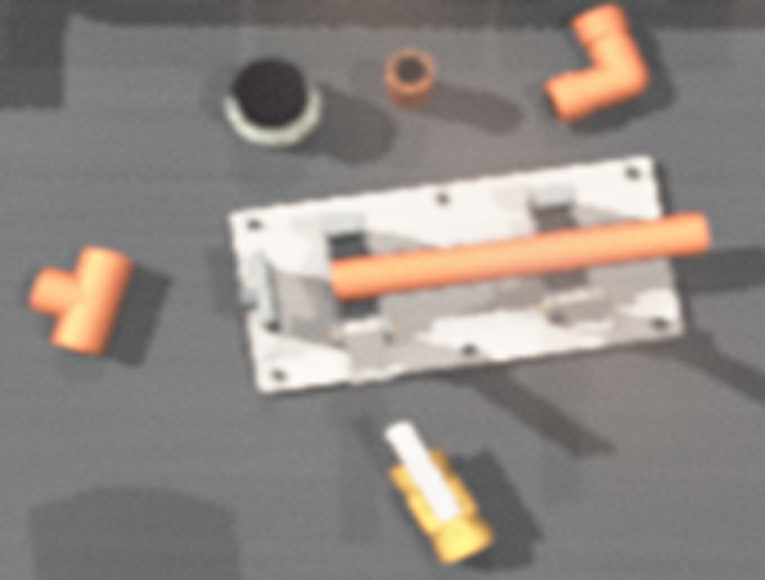

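View pics/side0z.png

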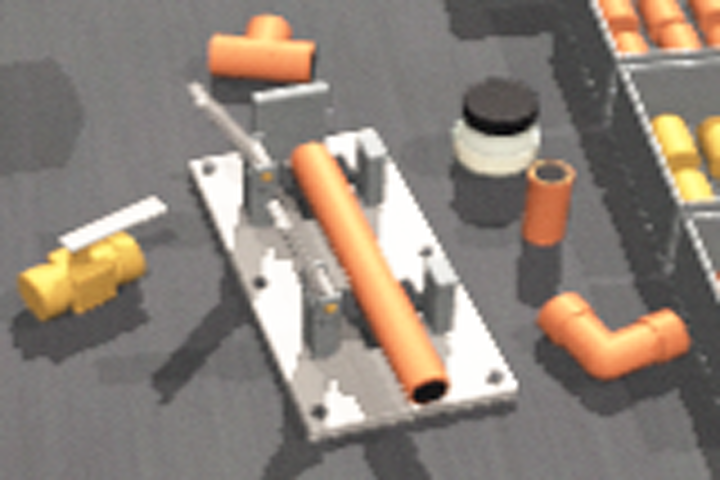

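Run:
```python
from h import *
s=load('top0');P=cloud(s)
m=(P[...,2]>.006)&(P[...,2]<.10)&(P[...,0]>.3)&(P[...,0]<.68)&(abs(P[...,1]+.02)<.19)
k,l,st,ce=cv2.connectedComponentsWithStats(m.astype(np.uint8))
for i in range(1,k):
    if st[i][4]>40:
        p=P[l==i]; print(st[i],p.mean(0).round(3)); 
        if st[i][4]>1000:
            p=p[(p[:,2]<.018)]
            r=cv2.minAreaRect(p[:,:2].astype(np.float32)); print(r,cv2.boxPoints(r))
for n in ['top0','side0']:
    s=load(n);P=cloud(s);hh=P[...,2];m=(hh>.064)&(hh<.16)&(P[...,0]>.45)&(P[...,0]<.7)&(P[...,1]>-.22)&(P[...,1]<.15)
    k,l,st,ce=cv2.connectedComponentsWithStats(m.astype(np.uint8))
    for i in range(1,k):
        if st[i][4]>5: p=P[l==i];j=p[:,2].argmax();print(n,st[i],p.mean(0).round(3),'top',p[j].round(3))
```

```text
[ 231  160  106   59 4197] [ 0.589 -0.035  0.029]
((0.5901450514793396, -0.031125828623771667), (0.13699570298194885, 0.27548134326934814), 9.019330024719238) [[ 0.50090086  0.0941735 ]
 [ 0.5440874  -0.17790166]
 [ 0.67938924 -0.15642515]
 [ 0.6362027   0.11565   ]]
[266 226  23  35 366] [ 0.43  -0.021  0.04 ]
top0 [298 166   9   6  29] [ 0.638 -0.09   0.066] top [ 0.644 -0.095  0.069]
top0 [251 173  10   6  29] [0.617 0.035 0.067] top [0.618 0.025 0.07 ]
top0 [309 177  20   7  47] [ 0.605 -0.133  0.066] top [ 0.602 -0.12   0.072]
top0 [303 178   6   7  16] [ 0.601 -0.1    0.066] top [ 0.597 -0.095  0.07 ]
top0 [235 183   6  19  71] [0.57  0.085 0.077] top [0.569 0.084 0.084]
top0 [278 182  23   7  48] [ 0.593 -0.052  0.066] top [ 0.596 -0.068  0.07 ]
top0 [254 185  13   8  31] [0.581 0.027 0.066] top [0.582 0.03  0.073]
top0 [271 184   7   6  12] [ 0.588 -0.013  0.066] top [ 0.588 -0.013  0.07 ]
top0 [265 186   6   5  12] [0.583 0.003 0.066] top [0.582 0.    0.069]
top0 [300 192  16  12 125] [ 0.553 -0.103  0.105] top [ 0.538 -0.106  0.149]
top0 [253 199  15  17 160] [0.527 0.023 0.104] top [0.507 0.011 0.143]
side0 [237 180  20  26 132] [0.533 0.016 0.1  ] top [0.509 0.015 0.144]
side0 [251 180  17   9 100] [0.574 0.082 0.075] top [0.558 0.075 0.083]
side0 [274 193   7   6  24] [0.62  0.036 0.066] top [0.619 0.035 0.069]
side0 [261 196  32  60 224] [ 0.601 -0.081  0.066] top [ 0.59  -0.005  0.071]
side0 [255 210  16  29 120] [ 0.558 -0.112  0.099] top [ 0.54  -0.1    0.149]
side0 [290 224   7   8  30] [ 0.641 -0.094  0.066] top [ 0.637 -0.086  0.071]
```

The jig centre is at about (0.590, -0.031), with +y turned 8.9° from the world's y. The tube nose is about 50 mm short of the stop, and the straps stand at about 2.0 (left) and 1.87 (right) rad. First I'll shut the hand and turn the tool so that its x runs along jig y and its y along jig x.

Call:
drive_tool([
  {"turn": [0,0,-10.1],"dp": [0,0,0],"hand": -1},
  {"turn": [0,0,-10.1],"dp": [0,0,0],"hand": -1},
  {"turn": [0,0,-10.1],"dp": [0,0,0],"hand": -1},
  {"turn": [0,0,-10.1],"dp": [0,0,0],"hand": -1},
  {"turn": [0,0,-10.1],"dp": [0,0,0],"hand": -1},
  {"turn": [0,0,-10.1],"dp": [0,0,0],"hand": -1},
  {"turn": [0,0,-10.1],"dp": [0,0,0],"hand": -1},
  {"turn": [0,0,-10.1],"dp": [0,0,0],"hand": -1},
])

```text
time_s: 1.15
position: [0.1635, -0.4988, 0.2635]
tcp_rot: [0.648, 0.762, 0.0, -0.0]
wrist_force: [0.1, 0.1, -0.0]
finger_gap: 0.113
```

```bash
cat >> h.py <<'E'
C=np.array([.590,-.031]);TH=np.radians(8.9)
def tojig(p):
    d=np.array(p)[...,:2]-C; c,s=np.cos(TH),np.sin(TH)
    return np.stack([d[...,0]*c+d[...,1]*s,-d[...,0]*s+d[...,1]*c],-1)
def st():
    s=sense();M=R.from_quat(s['tcp_rot']).as_matrix()
    print('t',s['time_s'],'jig xy mm',(tojig(s['position'])*1e3).round(1),'tipz',round((s['position'][2]-.025)*1e3,1),'F',s['wrist_force'].round(1),'gap',round(s['finger_gap'],3),'yawx',np.degrees(np.arctan2(M[1,0],M[0,0])).round(2),'tz',M[:,2].round(3))
    return s,M
def delta(jx,jy,tipz):
    s,M=st();c,q=np.cos(TH),np.sin(TH)
    t=np.array([C[0]+jx*c-jy*q,C[1]+jx*q+jy*c,tipz+.025])
    print('dp cm',(M.T@(t-s['position'])*100).round(2))
E
python3 -c "
from h import *
delta(0,-.195,.16)"
```

```text
t 1.15 jig xy mm [-493.7 -396.2] tipz 238.5 F [ 0.1  0.1 -0. ] gap 0.113 yawx 99.29 tz [-0.     0.001 -1.   ]
dp cm [19.78 49.5   7.86]
```

Call:
drive_tool([
  {"turn": [0,0,0],"dp": [2.0,5,0],"hand": -1},
  {"turn": [0,0,0],"dp": [2.0,5,0],"hand": -1},
  {"turn": [0,0,0],"dp": [2.0,5,0],"hand": -1},
  {"turn": [0,0,0],"dp": [2.0,5,0],"hand": -1},
  {"turn": [0,0,0],"dp": [2.0,5,0],"hand": -1},
  {"turn": [0,0,0],"dp": [2.0,5,0],"hand": -1},
  {"turn": [0,0,0],"dp": [2.0,5,0],"hand": -1},
  {"turn": [0,0,0],"dp": [2.0,5,0],"hand": -1},
])

```text
time_s: 2.15
position: [0.5351, -0.2774, 0.2635]
tcp_rot: [0.65, 0.76, -0.0, -0.0]
wrist_force: [-0.6, -1.3, -0.1]
finger_gap: 0.008
```

Call:
drive_tool([
  {"turn": [0,0,0],"dp": [1.8,5,0],"hand": -1},
  {"turn": [0,0,0],"dp": [1.8,4.5,0],"hand": -1},
  {"turn": [0,0,0],"dp": [0,0,3],"hand": -1},
  {"turn": [0,0,0],"dp": [0,0,3],"hand": -1},
  {"turn": [0,0,0],"dp": [0,0,2],"hand": -1},
  {"turn": [0,0,0],"dp": [0,0,0],"hand": -1},
  {"turn": [0,0,0],"dp": [0,0,0],"hand": -1},
  {"turn": [0,0,0],"dp": [0,0,0],"hand": -1},
])

```text
time_s: 3.15
position: [0.6223, -0.2284, 0.1849]
tcp_rot: [0.65, 0.76, 0.0, 0.001]
wrist_force: [-1.2, 0.0, 0.5]
finger_gap: 0.005
```

```bash
python3 -c "
from h import *
delta(0,-.195,.042)
for n in ['top','side','wrist']: snap(n,n+'1')
s=load('side1')['color'];cv2.imwrite('pics/side1z.png',cv2.resize(s[120:320,180:400,::-1],None,fx=3,fy=3,interpolation=cv2.INTER_CUBIC))
"
```

```text
t 3.15 jig xy mm [   1.4 -200.1] tipz 159.9 F [-1.2  0.   0.5] gap 0.005 yawx 98.95 tz [ 0.002 -0.001 -1.   ]
dp cm [ 0.52 -0.15 11.79]
```

View pics/side1z.png

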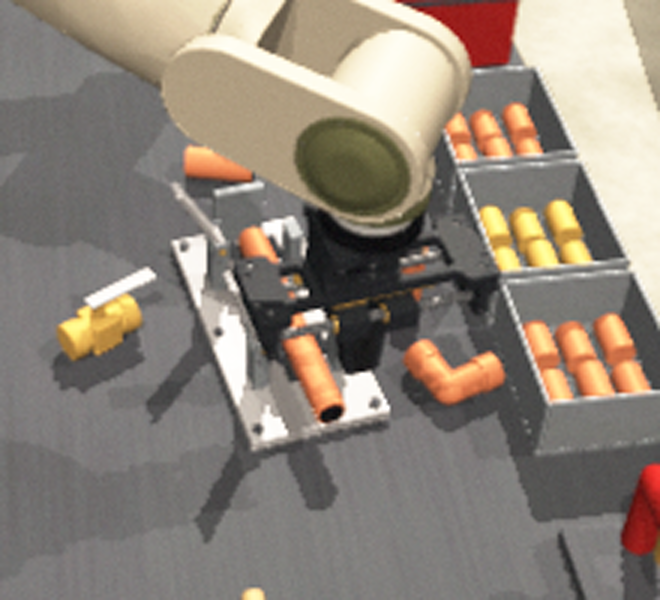

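View pics/wrist1.png

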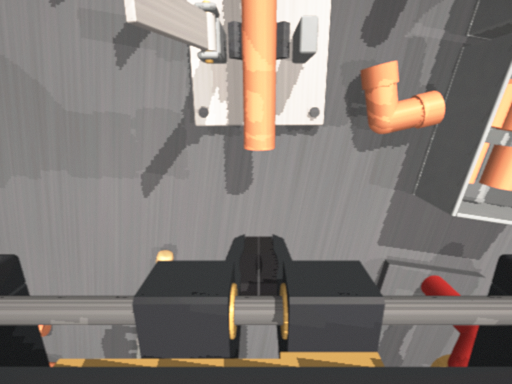

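The wrist view shows the tube centred on the fingers, with its tail end at (259,150) and clear floor at the finger position. I'll descend, then push.

Call:
drive_tool([
  {"turn": [0,0,0],"dp": [0,-0.15,3],"hand": -1},
  {"turn": [0,0,0],"dp": [0,0,4],"hand": -1},
  {"turn": [0,0,0],"dp": [0,0,3],"hand": -1},
  {"turn": [0,0,0],"dp": [0,0,1.8],"hand": -1},
  {"turn": [0,0,0],"dp": [0,0,0],"hand": -1},
  {"turn": [0,0,0],"dp": [1,0,0],"hand": -1},
  {"turn": [0,0,0],"dp": [1,0,0],"hand": -1},
  {"turn": [0,0,0],"dp": [0.5,0,0],"hand": -1},
])

```text
time_s: 4.3
position: [0.6168, -0.2029, 0.0665]
tcp_rot: [0.649, 0.76, 0.0, 0.0]
wrist_force: [0.0, -0.6, -0.1]
finger_gap: 0.005
```

```bash
python3 -c "
from h import *
delta(0,-.124,.042)
"
```

```text
t 4.3 jig xy mm [-1.000e-01 -1.739e+02] tipz 41.5 F [ 0.  -0.6 -0.1] gap 0.005 yawx 99.0 tz [ 0.001 -0.    -1.   ]
dp cm [ 4.99  0.02 -0.05]
```

Call:
drive_tool([
  {"turn": [0,0,0],"dp": [0.5,0,0],"hand": -1},
  {"turn": [0,0,0],"dp": [0.5,0,0],"hand": -1},
  {"turn": [0,0,0],"dp": [0.5,0,0],"hand": -1},
  {"turn": [0,0,0],"dp": [0.5,0,0],"hand": -1},
  {"turn": [0,0,0],"dp": [0.5,0,0],"hand": -1},
  {"turn": [0,0,0],"dp": [0.5,0,0],"hand": -1},
  {"turn": [0,0,0],"dp": [0.5,0,0],"hand": -1},
  {"turn": [0,0,0],"dp": [0.5,0,0],"hand": -1},
])

```text
time_s: 5.3
position: [0.6104, -0.164, 0.0657]
tcp_rot: [0.65, 0.76, -0.0, -0.0]
wrist_force: [0.0, -2.3, 0.1]
finger_gap: 0.004
```

```bash
python3 -c "
from h import *
delta(0,-.124,.042)
snap('side','side2');snap('top','top2')
s=load('side2')['color'];cv2.imwrite('pics/side2z.png',cv2.resize(s[120:320,180:400,::-1],None,fx=3,fy=3,interpolation=cv2.INTER_CUBIC))
"
```

```text
t 5.3 jig xy mm [  -0.5 -134.5] tipz 40.7 F [ 0.  -2.3  0.1] gap 0.004 yawx 98.95 tz [-0. -0. -1.]
dp cm [ 1.05  0.05 -0.13]
```

View pics/side2z.png

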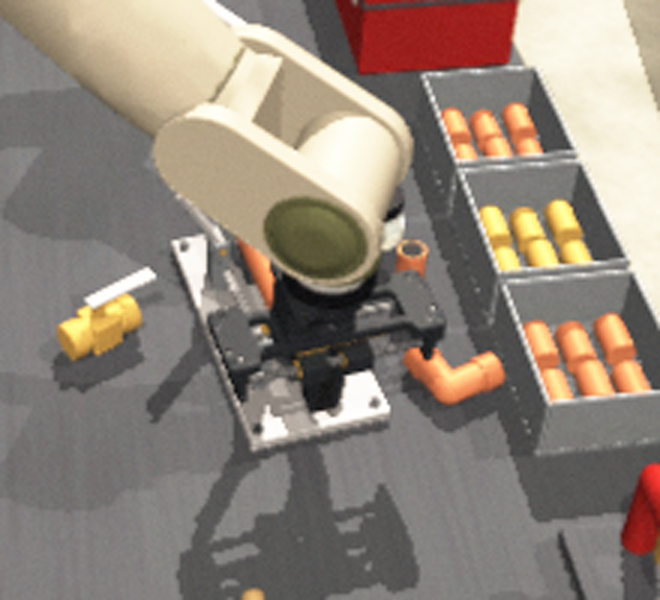

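The push force is about 2 N and the tube is sliding. I'll continue in small steps and watch for the force to rise at the stop.

Call:
drive_tool([
  {"turn": [0,0,0],"dp": [0.2,0,0],"hand": -1},
  {"turn": [0,0,0],"dp": [0.2,0,0],"hand": -1},
  {"turn": [0,0,0],"dp": [0.2,0,0],"hand": -1},
  {"turn": [0,0,0],"dp": [0.1,0,0],"hand": -1},
  {"turn": [0,0,0],"dp": [0.1,0,0],"hand": -1},
  {"turn": [0,0,0],"dp": [0.1,0,0],"hand": -1},
  {"turn": [0,0,0],"dp": [0,0,0],"hand": -1},
  {"turn": [0,0,0],"dp": [0,0,0],"hand": -1},
])

```text
time_s: 6.4
position: [0.6097, -0.1581, 0.0664]
tcp_rot: [0.65, 0.76, -0.001, 0.003]
wrist_force: [2.0, -14.4, -1.1]
finger_gap: 0.006
```

```bash
python3 -c "
from h import *
delta(0,-.124,.042)
"
```

```text
t 6.4 jig xy mm [  -0.2 -128.6] tipz 41.4 F [  2.  -14.4  -1.1] gap 0.006 yawx 98.92 tz [ 0.003 -0.005 -1.   ]
dp cm [ 0.46  0.02 -0.06]
```

Call:
drive_tool([
  {"turn": [0,0,0],"dp": [0.1,0,0],"hand": -1},
  {"turn": [0,0,0],"dp": [0,0,0],"hand": -1},
  {"turn": [0,0,0],"dp": [-0.5,0,0],"hand": -1},
  {"turn": [0,0,0],"dp": [-2,0,0],"hand": -1},
  {"turn": [0,0,0],"dp": [-3,0,0],"hand": -1},
  {"turn": [0,0,0],"dp": [-2,0,-5],"hand": -1},
  {"turn": [0,0,0],"dp": [0,0,-5.5],"hand": -1},
  {"turn": [0,0,0],"dp": [0,0,-5],"hand": -1},
])

```text
time_s: 7.4
position: [0.6204, -0.2294, 0.2226]
tcp_rot: [0.65, 0.76, 0.0, 0.0]
wrist_force: [0.7, -0.3, -0.0]
finger_gap: 0.004
```

```bash
python3 -c "
from h import *
st()
for n in ['top','side','wrist']: snap(n,n+'3')
a=load('top3')['color'][140:240,200:360,::-1];b=load('wrist3')['color'][:,:,::-1]
cv2.imwrite('pics/top3z.png',cv2.resize(a,None,fx=4.5,fy=4.5,interpolation=cv2.INTER_CUBIC))
"
```

```text
t 7.4 jig xy mm [  -0.7 -200.7] tipz 197.6 F [ 0.7 -0.3 -0. ] gap 0.004 yawx 98.92 tz [ 0.  0. -1.]
```

View pics/top3z.png

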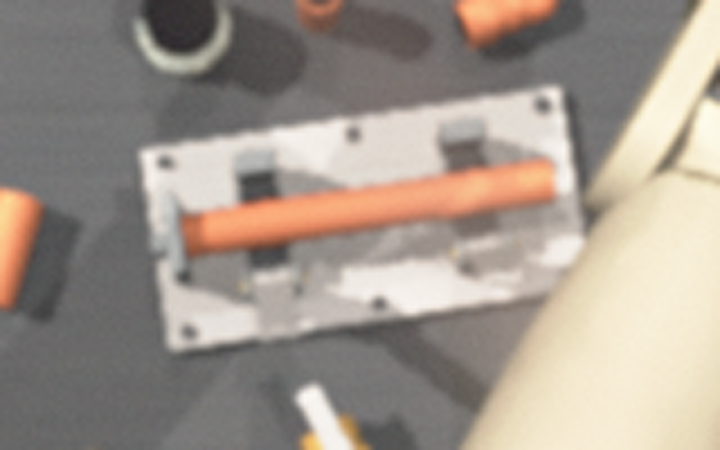

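View pics/wrist3.png

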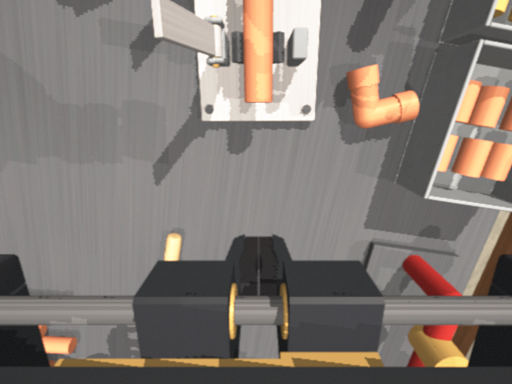

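View pics/side3.png

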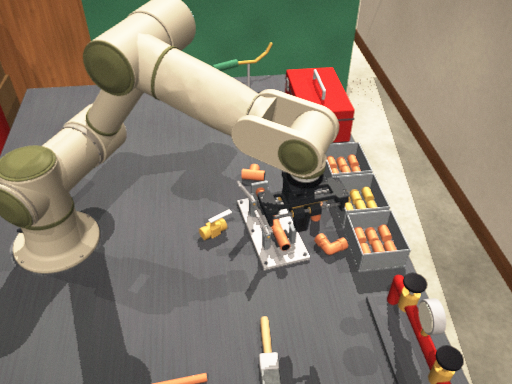

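In the top crop the nose touches the stop plate at about (183,233). In the wrist view the tail is at (259,102), just inside the plate edge at row 120. Next I'll check the tail numerically and refine the jig and strap positions.

Run:
```python
from h import *
for n in ['wrist3','top3']:
    s=load(n);P=cloud(s);J=tojig(P)*1e3;z=P[...,2]*1e3
    hsv=cv2.cvtColor(s['color'],cv2.COLOR_RGB2HSV)
    m=(hsv[...,0]<14)&(hsv[...,1]>90)&(z>57)&(z<75)&(abs(J[...,0])<12)
    print(n,'tube y pct',np.percentile(J[m][:,1],[0,1,99,100]).round(1),'x med',np.median(J[m][:,0]).round(1),'z max',np.percentile(z[m],98).round(1))
    m=(z>5)&(z<20)&(abs(J[...,0])<90)&(abs(J[...,1])<160)&(hsv[...,1]<60)
    print('plate',np.percentile(J[m],[1,99],axis=0).round(1),np.median(z[m]).round(1))
    for yc in (-65,65):
        m=(z>75)&(z<170)&(abs(J[...,1]-yc)<25)&(J[...,0]<0)&(J[...,0]>-110)
        if m.sum()>10:
            q=np.c_[J[m],z[m]];print('strap',yc,m.sum(),np.percentile(q,[2,50,98],axis=0).round(1).tolist())
            hi=q[q[:,2]>np.percentile(q[:,2],90)].mean(0);print('   top',hi.round(1))
        m=(z>60)&(z<68)&(abs(J[...,1]-yc)<20)&(J[...,0]>25)&(J[...,0]<55)
        if m.sum()>5: print('post',yc,J[m].mean(0).round(1))
    m=(z>72)&(z<86)&(J[...,1]>100)&(J[...,1]<140)&(abs(J[...,0])<40)
    if m.sum()>5:print('stop',J[m].mean(0).round(1),np.percentile(J[m],[2,98],axis=0).round(1))
```

```text
wrist3 tube y pct [-117.9 -117.9  -34.1  -32.7] x med -5.2 z max 64.1
plate [[ -60.3 -136.8]
 [  67.2  -19.1]] 12.3
strap -65 2618 [[-62.8, -83.6, 75.6], [-49.3, -68.9, 118.7], [-30.6, -52.6, 145.7]]
   top [-60.  -69.9 145.2]
post -65 [ 40.8 -67.8]
top3 tube y pct [-115.8 -114.4  108.5  111.5] x med -1.2 z max 69.0
plate [[ -71.1 -135.1]
 [  73.9  133. ]] 12.2
strap -65 98 [[-66.4, -83.6, 75.3], [-50.9, -66.2, 114.9], [-33.2, -50.2, 147.2]]
   top [-64.1 -68.7 146.6]
post -65 [ 37.6 -66.9]
strap 65 138 [[-77.7, 47.5, 75.4], [-56.6, 63.2, 111.0], [-34.8, 78.7, 142.2]]
   top [-74.4  62.4 141.1]
post 65 [37.3 63.3]
stop [ -1.  118.1] [[-24.4 113.3]
 [ 22.8 122.9]]
```

The tube is home: the tail is at jig y of about -115 and the nose is on the stop. Next is the right strap. I'll take the finger to its -x side at jig x -100, y -66.5.

Call:
drive_tool([
  {"turn": [0,0,0],"dp": [0,-5,0],"hand": -1},
  {"turn": [0,0,0],"dp": [0,-5,0],"hand": -1},
  {"turn": [0,0,0],"dp": [4.5,0,0],"hand": -1},
  {"turn": [0,0,0],"dp": [4.5,0,0],"hand": -1},
  {"turn": [0,0,0],"dp": [4.4,0,0],"hand": -1},
  {"turn": [0,0,0],"dp": [0,0,0],"hand": -1},
  {"turn": [0,0,0],"dp": [0,0,4],"hand": -1},
  {"turn": [0,0,0],"dp": [0,0,3.2],"hand": -1},
])

```text
time_s: 8.55
position: [0.5006, -0.1126, 0.1466]
tcp_rot: [0.65, 0.76, -0.0, -0.001]
wrist_force: [0.6, -1.3, -0.1]
finger_gap: 0.003
```

Call:
drive_tool([
  {"turn": [0,0,0],"dp": [0,0,0],"hand": -1},
  {"turn": [0,0,0],"dp": [0,0.6,0],"hand": -1},
  {"turn": [0,0,0],"dp": [0,0.6,0],"hand": -1},
  {"turn": [0,0,0],"dp": [0,0.6,0],"hand": -1},
  {"turn": [0,0,0],"dp": [0,0.6,0],"hand": -1},
  {"turn": [0,0,0],"dp": [0,0.6,0],"hand": -1},
  {"turn": [0,0,0],"dp": [0,0.6,0],"hand": -1},
  {"turn": [0,0,0],"dp": [0,0.6,0],"hand": -1},
])

```text
time_s: 9.55
position: [0.5428, -0.1051, 0.1487]
tcp_rot: [0.65, 0.76, 0.0, 0.0]
wrist_force: [-0.8, -0.9, 1.2]
finger_gap: 0.006
```

```bash
python3 -c "
from h import *
delta(-.0434,-.0665,.126)
for n in ['side','wrist']: snap(n,n+'4')
s=load('side4')['color'];cv2.imwrite('pics/side4z.png',cv2.resize(s[120:320,180:400,::-1],None,fx=3,fy=3,interpolation=cv2.INTER_CUBIC))
"
```

```text
t 9.55 jig xy mm [-58.1 -65.9] tipz 123.7 F [-0.8 -0.9  1.2] gap 0.006 yawx 98.95 tz [ 0.  0. -1.]
dp cm [-0.06  1.47 -0.23]
```

View pics/side4z.png

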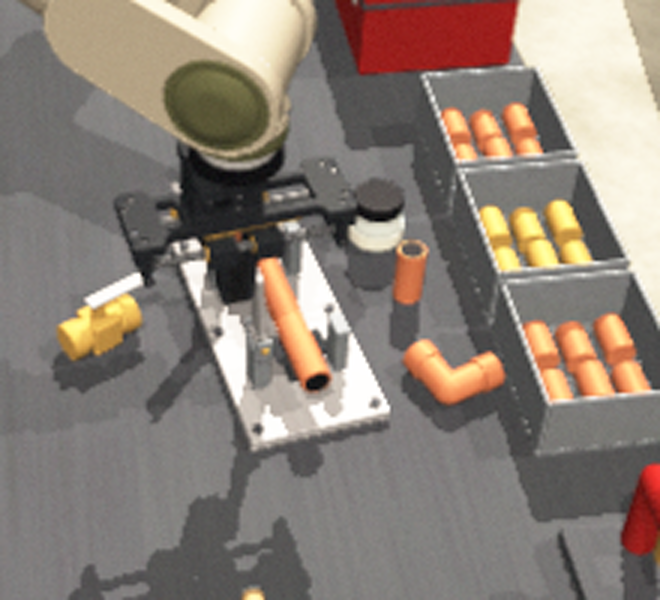

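View pics/wrist4.png

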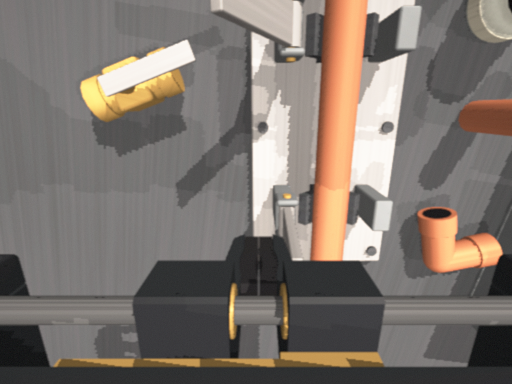

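The side view shows the right strap almost upright with the finger on its -x face. I'll follow the arc over.

Call:
drive_tool([
  {"turn": [0,0,0],"dp": [0,0.73,0],"hand": -1},
  {"turn": [0,0,0],"dp": [0,0.73,0],"hand": -1},
  {"turn": [0,0,0],"dp": [0,0.77,0.1],"hand": -1},
  {"turn": [0,0,0],"dp": [0,0.77,0.2],"hand": -1},
  {"turn": [0,0,0],"dp": [0,0.75,0.3],"hand": -1},
  {"turn": [0,0,0],"dp": [0,0.75,0.4],"hand": -1},
  {"turn": [0,0,0],"dp": [0,0.66,0.5],"hand": -1},
  {"turn": [0,0,0],"dp": [0,0.66,0.6],"hand": -1},
])

```text
time_s: 10.65
position: [0.6004, -0.0961, 0.1274]
tcp_rot: [0.65, 0.76, 0.0, 0.0]
wrist_force: [-2.8, -1.5, 1.2]
finger_gap: 0.005
```

```bash
python3 -c "
from h import *
delta(.0145,-.0665,.072)
for n in ['side','wrist']: snap(n,n+'5')
s=load('side5')['color'];cv2.imwrite('pics/side5z.png',cv2.resize(s[120:320,180:400,::-1],None,fx=3,fy=3,interpolation=cv2.INTER_CUBIC))
"
```

```text
t 10.65 jig xy mm [  0.2 -65.9] tipz 102.4 F [-2.8 -1.5  1.2] gap 0.005 yawx 98.95 tz [ 0. -0. -1.]
dp cm [-0.06  1.43  3.04]
```

View pics/side5z.png

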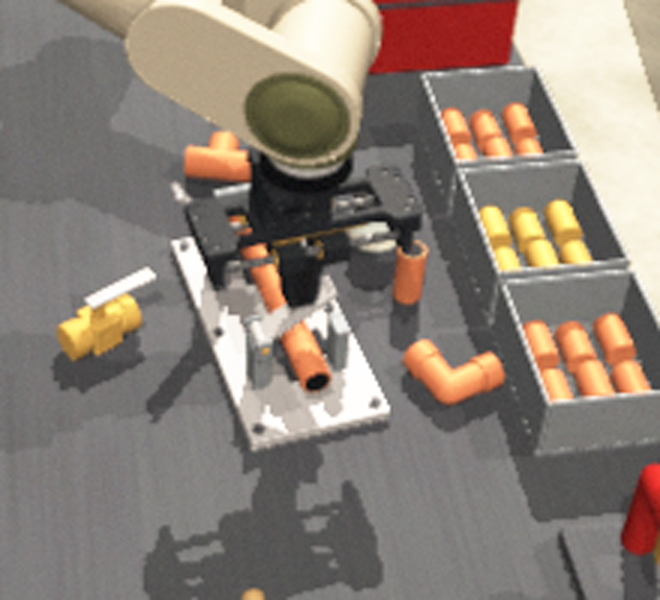

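Call:
drive_tool([
  {"turn": [0,0,0],"dp": [0,0.45,0.6],"hand": -1},
  {"turn": [0,0,0],"dp": [0,0.45,0.7],"hand": -1},
  {"turn": [0,0,0],"dp": [0,0.3,0.7],"hand": -1},
  {"turn": [0,0,0],"dp": [0,0.2,0.7],"hand": -1},
  {"turn": [0,0,0],"dp": [0,0,0.4],"hand": -1},
  {"turn": [0,0,0],"dp": [0,0,0.3],"hand": -1},
  {"turn": [0,0,0],"dp": [0,0,0.1],"hand": -1},
  {"turn": [0,0,0],"dp": [0,0,0],"hand": -1},
])

```text
time_s: 11.75
position: [0.6141, -0.0939, 0.0969]
tcp_rot: [0.65, 0.76, 0.0, 0.001]
wrist_force: [-13.8, 3.5, 32.8]
finger_gap: 0.008
```

```bash
python3 -c "
from h import *
delta(.0145,-.0665,.072)
"
```

```text
t 11.75 jig xy mm [ 14.1 -65.9] tipz 71.9 F [-13.8   3.5  32.8] gap 0.008 yawx 98.97 tz [ 0.002 -0.001 -1.   ]
dp cm [-0.06  0.04 -0.01]
```

The tip is at 71.9 mm under 33 N, so the right strap is down on its post. I'll lift, then move to the left strap's -x side.

Call:
drive_tool([
  {"turn": [0,0,0],"dp": [0,0,-2],"hand": -1},
  {"turn": [0,0,0],"dp": [0,0,-5],"hand": -1},
  {"turn": [0,0,0],"dp": [0,0,-5.5],"hand": -1},
  {"turn": [0,0,0],"dp": [0,-4,0],"hand": -1},
  {"turn": [0,0,0],"dp": [0,-4.5,0],"hand": -1},
  {"turn": [0,0,0],"dp": [0,-4.3,0],"hand": -1},
  {"turn": [0,0,0],"dp": [0,0,0],"hand": -1},
  {"turn": [0,0,0],"dp": [0,0,0],"hand": -1},
])

```text
time_s: 12.75
position: [0.488, -0.1139, 0.218]
tcp_rot: [0.65, 0.76, 0.0, 0.001]
wrist_force: [0.9, 0.7, -1.1]
finger_gap: 0.005
```

```bash
python3 -c "
from h import *
delta(-.112,.0635,.125)
for n in ['side','wrist','top']: snap(n,n+'6')
s=load('side6')['color'];cv2.imwrite('pics/side6z.png',cv2.resize(s[120:320,180:400,::-1],None,fx=3,fy=3,interpolation=cv2.INTER_CUBIC))
"
```

```text
t 12.75 jig xy mm [-113.6  -66.2] tipz 193.0 F [ 0.9  0.7 -1.1] gap 0.005 yawx 98.94 tz [ 0.001 -0.    -1.   ]
dp cm [12.97  0.17  6.79]
```

View pics/side6z.png

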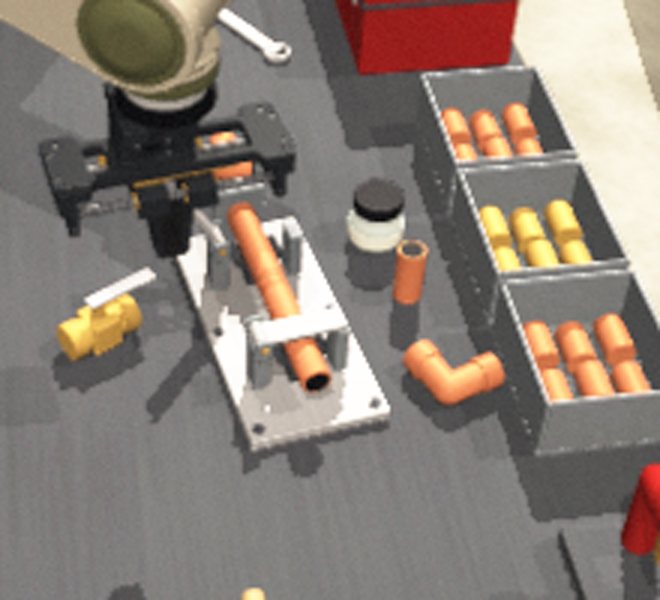

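View pics/wrist6.png

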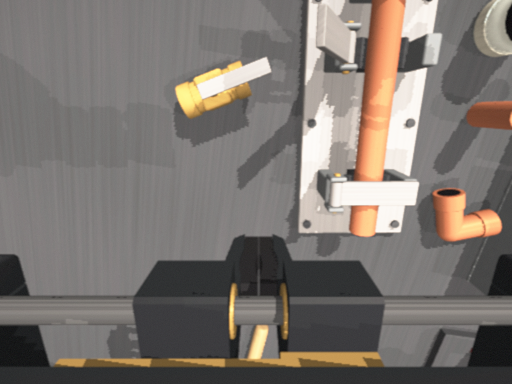

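The right strap is shut, from its hinge at (337,192) to its post at (407,192) in the wrist view. Now the left strap.

Call:
drive_tool([
  {"turn": [0,0,0],"dp": [4.5,0,0],"hand": -1},
  {"turn": [0,0,0],"dp": [4.5,0.2,0],"hand": -1},
  {"turn": [0,0,0],"dp": [4,0,0],"hand": -1},
  {"turn": [0,0,0],"dp": [0,0,0],"hand": -1},
  {"turn": [0,0,0],"dp": [0,0,3.5],"hand": -1},
  {"turn": [0,0,0],"dp": [0,0,3.3],"hand": -1},
  {"turn": [0,0,0],"dp": [0,0,0],"hand": -1},
  {"turn": [0,0,0],"dp": [0,0.6,0],"hand": -1},
])

```text
time_s: 13.9
position: [0.4759, 0.0153, 0.1509]
tcp_rot: [0.65, 0.76, 0.0, 0.001]
wrist_force: [-0.2, 0.8, 0.7]
finger_gap: 0.002
```

Call:
drive_tool([
  {"turn": [0,0,0],"dp": [0,0.6,0],"hand": -1},
  {"turn": [0,0,0],"dp": [0,0.6,0],"hand": -1},
  {"turn": [0,0,0],"dp": [0,0.6,0],"hand": -1},
  {"turn": [0,0,0],"dp": [0,0.6,0],"hand": -1},
  {"turn": [0,0,0],"dp": [0,0.6,0],"hand": -1},
  {"turn": [0,0,0],"dp": [0,0.6,0],"hand": -1},
  {"turn": [0,0,0],"dp": [0,0.6,0],"hand": -1},
  {"turn": [0,0,0],"dp": [0,0.5,0],"hand": -1},
])

```text
time_s: 14.9
position: [0.5218, 0.0232, 0.1497]
tcp_rot: [0.65, 0.76, 0.0, 0.0]
wrist_force: [-2.5, -0.5, 1.4]
finger_gap: 0.003
```

```bash
python3 -c "
from h import *
delta(-.0434,.0635,.126)
for n in ['side','wrist']: snap(n,n+'7')
s=load('side7')['color'];cv2.imwrite('pics/side7z.png',cv2.resize(s[120:320,180:400,::-1],None,fx=3,fy=3,interpolation=cv2.INTER_CUBIC))
"
```

```text
t 14.9 jig xy mm [-59.   64.1] tipz 124.7 F [-2.5 -0.5  1.4] gap 0.003 yawx 98.95 tz [ 0.  0. -1.]
dp cm [-0.06  1.56 -0.13]
```

View pics/side7z.png

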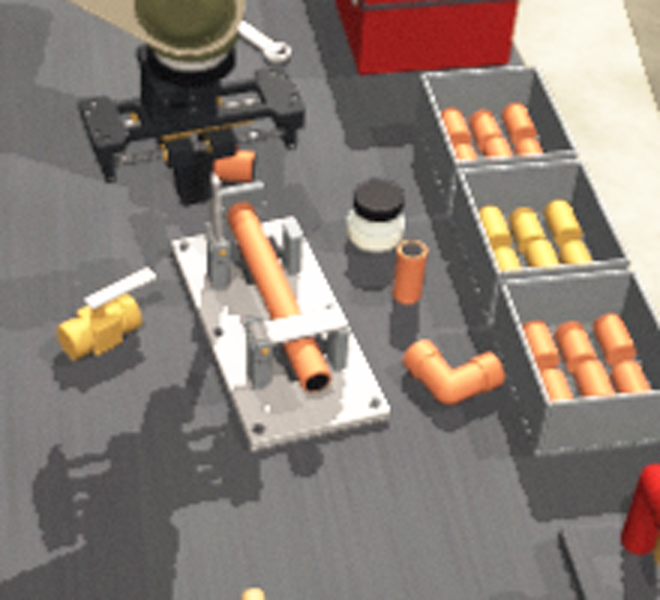

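View pics/wrist7.png

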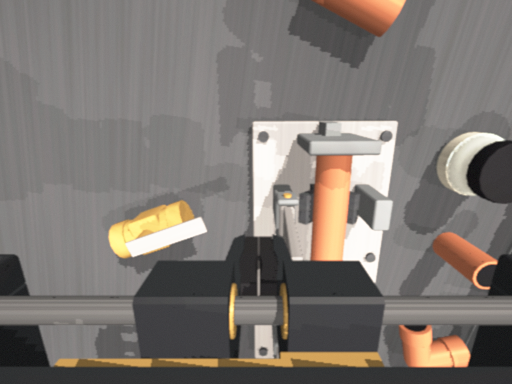

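The side view shows the left strap upright at about (215,205), with the finger on its -x face. The same arc should work here.

Call:
drive_tool([
  {"turn": [0,0,0],"dp": [0,0.76,0],"hand": -1},
  {"turn": [0,0,0],"dp": [0,0.76,0],"hand": -1},
  {"turn": [0,0,0],"dp": [0,0.77,0.1],"hand": -1},
  {"turn": [0,0,0],"dp": [0,0.77,0.2],"hand": -1},
  {"turn": [0,0,0],"dp": [0,0.75,0.3],"hand": -1},
  {"turn": [0,0,0],"dp": [0,0.75,0.4],"hand": -1},
  {"turn": [0,0,0],"dp": [0,0.66,0.5],"hand": -1},
  {"turn": [0,0,0],"dp": [0,0.66,0.6],"hand": -1},
])

```text
time_s: 16.0
position: [0.5799, 0.0324, 0.1284]
tcp_rot: [0.65, 0.76, 0.0, 0.0]
wrist_force: [-1.4, -0.7, 0.5]
finger_gap: 0.005
```

```bash
python3 -c "
from h import *
delta(.0145,.0635,.072)
for n in ['side']: snap(n,n+'8')
s=load('side8')['color'];cv2.imwrite('pics/side8z.png',cv2.resize(s[120:320,180:400,::-1],None,fx=3,fy=3,interpolation=cv2.INTER_CUBIC))
"
```

```text
t 16.0 jig xy mm [-0.2 64.2] tipz 103.4 F [-1.4 -0.7  0.5] gap 0.005 yawx 98.95 tz [ 0. -0. -1.]
dp cm [-0.07  1.46  3.14]
```

View pics/side8z.png

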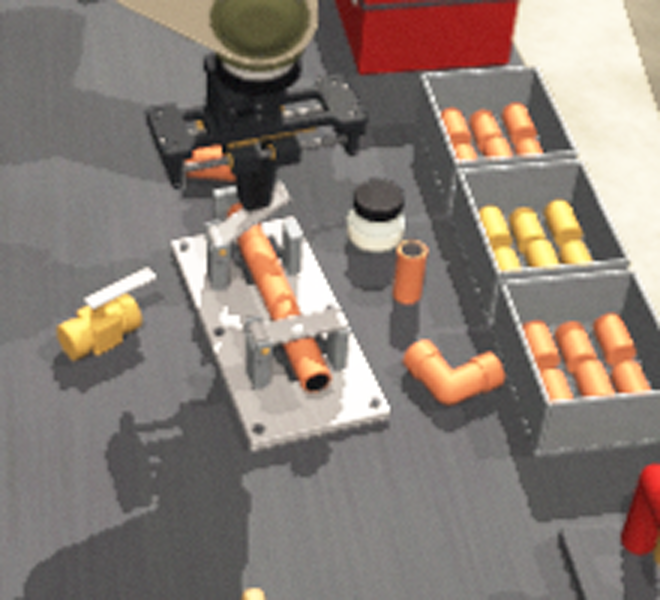

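Call:
drive_tool([
  {"turn": [0,0,0],"dp": [0,0.45,0.6],"hand": -1},
  {"turn": [0,0,0],"dp": [0,0.45,0.7],"hand": -1},
  {"turn": [0,0,0],"dp": [0,0.3,0.7],"hand": -1},
  {"turn": [0,0,0],"dp": [0,0.2,0.7],"hand": -1},
  {"turn": [0,0,0],"dp": [0,0,0.4],"hand": -1},
  {"turn": [0,0,0],"dp": [0,0,0.3],"hand": -1},
  {"turn": [0,0,0],"dp": [0,0,0.2],"hand": -1},
  {"turn": [0,0,0],"dp": [0,0,0],"hand": -1},
])

```text
time_s: 17.05
position: [0.5938, 0.0345, 0.0969]
tcp_rot: [0.65, 0.76, 0.001, 0.001]
wrist_force: [-14.1, 1.2, 34.4]
finger_gap: 0.0
```

```bash
python3 -c "
from h import *
delta(.0145,.0635,.072)
"
```

```text
t 17.05 jig xy mm [13.9 64.1] tipz 71.9 F [-14.1   1.2  34.4] gap 0.0 yawx 98.98 tz [ 0.003 -0.001 -1.   ]
dp cm [-0.06  0.06 -0.01]
```

The result is the same: tip at 71.9 mm under 34 N. I'll lift clear, retreat and check.

Call:
drive_tool([
  {"turn": [0,0,0],"dp": [0,0,-2],"hand": -1},
  {"turn": [0,0,0],"dp": [0,0,-5],"hand": -1},
  {"turn": [0,0,0],"dp": [0,0,-5.5],"hand": -1},
  {"turn": [0,0,0],"dp": [0,-5.5,-2],"hand": -1},
  {"turn": [0,0,0],"dp": [0,-5.5,0],"hand": -1},
  {"turn": [0,0,0],"dp": [-4,-4,0],"hand": -1},
  {"turn": [0,0,0],"dp": [-4,0,0],"hand": -1},
  {"turn": [0,0,0],"dp": [-4,0,0],"hand": -1},
])

```text
time_s: 18.05
position: [0.4636, -0.1086, 0.2381]
tcp_rot: [0.65, 0.76, 0.0, 0.001]
wrist_force: [0.5, 0.1, 0.2]
finger_gap: 0.001
```

Run:
```python
from h import *
st()
for n in ['side','top','wrist']: snap(n,n+'9')
a=load('side9')['color'][120:320,180:400,::-1];cv2.imwrite('pics/side9z.png',cv2.resize(a,None,fx=3,fy=3,interpolation=cv2.INTER_CUBIC))
a=load('top9')['color'][120:265,180:350,::-1];cv2.imwrite('pics/top9z.png',cv2.resize(a,None,fx=4.5,fy=4,interpolation=cv2.INTER_CUBIC))
for n in ['top9','side9','wrist9']:
    s=load(n);P=cloud(s);J=tojig(P)*1e3;z=P[...,2]*1e3
    hsv=cv2.cvtColor(s['color'],cv2.COLOR_RGB2HSV)
    for yc in (-66.5,63.5):
        m=(abs(J[...,1]-yc)<9)&(J[...,0]>-20)&(J[...,0]<38)&(z>55)&(z<120)
        if m.sum()>30:
            c=np.polyfit(J[m][:,0],z[m],1);print(n,yc,'n',m.sum(),'slope deg',np.degrees(np.arctan(c[0])).round(2),'z at x=10',np.polyval(c,10).round(1))
    m=(hsv[...,0]<14)&(hsv[...,1]>90)&(z>55)&(z<75)&(abs(J[...,0])<12)&(abs(J[...,1])<140)
    if m.sum()>20: print(n,'tube y',np.percentile(J[m][:,1],[0,1,99,100]).round(1))
```

```text
t 18.05 jig xy mm [-136.9  -57.1] tipz 213.1 F [0.5 0.1 0.2] gap 0.001 yawx 98.94 tz [ 0.001 -0.    -1.   ]
top9 -66.5 n 115 slope deg -0.83 z at x=10 72.3
top9 63.5 n 137 slope deg 0.75 z at x=10 72.1
top9 tube y [-115.2 -114.2  109.1  111.4]
side9 -66.5 n 108 slope deg 1.1 z at x=10 72.6
side9 63.5 n 98 slope deg 0.16 z at x=10 72.2
side9 tube y [-120.8 -118.9  111.9  115. ]
wrist9 -66.5 n 887 slope deg 0.15 z at x=10 72.4
wrist9 63.5 n 1333 slope deg 0.05 z at x=10 72.4
wrist9 tube y [-117.6 -112.9  111.5  112.7]
```

View pics/side9z.png

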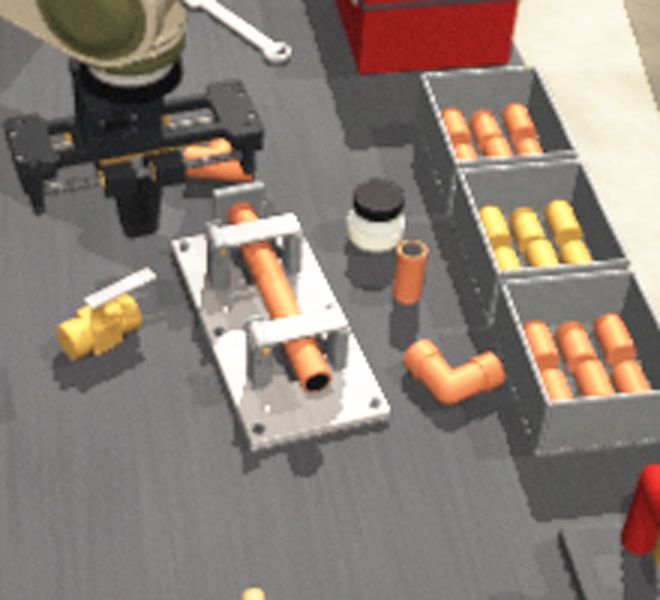

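View pics/top9z.png

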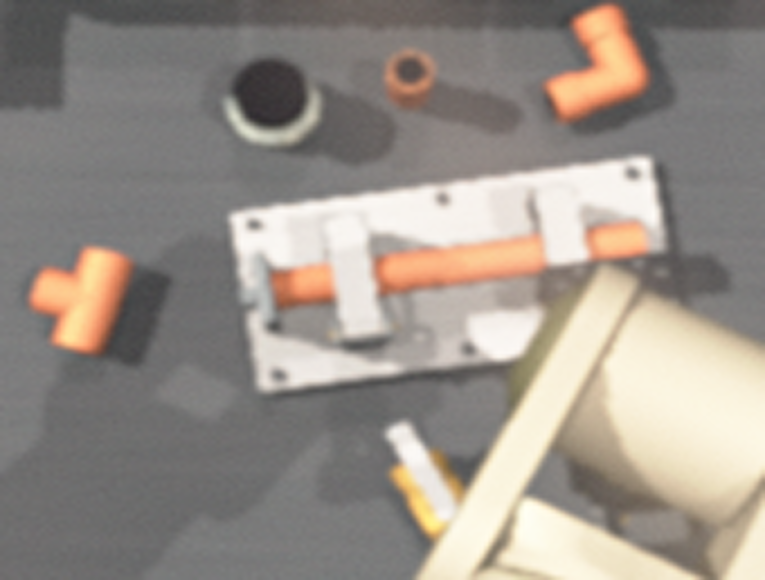

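View pics/wrist9.png

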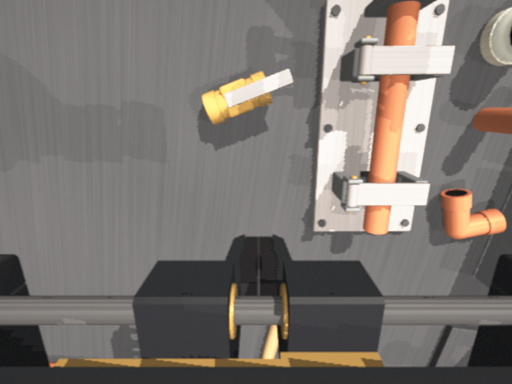

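Both straps are level at 72.4 mm. For one last check I'll look straight down at the nose and stop with the wrist camera, to rule out a small gap.

Call:
drive_tool([
  {"turn": [0,0,0],"dp": [2.5,4.5,0],"hand": -1},
  {"turn": [0,0,0],"dp": [2.5,4.5,0],"hand": -1},
  {"turn": [0,0,0],"dp": [2.5,4.5,0],"hand": -1},
  {"turn": [0,0,0],"dp": [0,0,0],"hand": -1},
  {"turn": [0,0,0],"dp": [0,0,0],"hand": -1},
  {"turn": [0,0,0],"dp": [0,0,0],"hand": -1},
  {"turn": [0,0,0],"dp": [0,0,0],"hand": -1},
  {"turn": [0,0,0],"dp": [0,0,0],"hand": -1},
])

```text
time_s: 19.2
position: [0.5853, -0.0127, 0.2379]
tcp_rot: [0.65, 0.76, 0.0, 0.0]
wrist_force: [0.5, 0.2, 0.7]
finger_gap: 0.007
```

Run:
```python
from h import *
st()
s=snap('wrist','wrist10'); print(tojig(s['position'])*1e3)
P=cloud(s);J=tojig(P)*1e3;z=P[...,2]*1e3
m=(abs(J[...,0]+1)<8)&(abs(J[...,1]-113)<18)&(z>0)
v,u=np.where(m); uc=int(np.median(u)); print('col',uc)
for r in range(v.min(),v.max()+1): print(r,J[r,uc].round(1),z[r,uc].round(1),s['color'][r,uc])
a=s['color'];u0=max(uc-60,0);v0=max(v.min()-30,0)
cv2.imwrite('pics/w10z.png',cv2.resize(a[v0:v0+100,u0:u0+120,::-1],None,fx=6,fy=6,interpolation=cv2.INTER_CUBIC))
```

```text
t 19.2 jig xy mm [-1.8 18.8] tipz 212.9 F [0.5 0.2 0.7] gap 0.007 yawx 98.91 tz [ 0. -0. -1.]
[-0.84501084 97.91714641]
col 258
0 [ -0.6 210.3] 0.7 [73 73 71]
1 [ -0.6 209.7] -0.6 [74 71 72]
2 [ -0.6 208.5] 0.3 [75 73 73]
3 [ -0.6 207.5] 0.4 [72 72 71]
4 [ -0.6 206.5] 0.7 [74 72 72]
5 [ -0.6 206. ] -0.8 [74 70 71]
6 [ -0.6 204.6] 0.7 [74 72 72]
7 [ -0.6 204. ] -0.4 [71 70 70]
8 [ -0.7 202.4] 1.7 [73 72 72]
9 [ -0.7 201.7] 0.8 [72 71 72]
10 [ -0.7 200.7] 1.0 [73 71 71]
11 [ -0.7 199.9] 0.4 [73 71 72]
12 [ -0.7 199. ] 0.3 [73 70 70]
13 [ -0.7 197.6] 1.9 [71 70 70]
14 [ -0.7 196.9] 1.0 [72 72 71]
15 [ -0.7 196.1] 0.5 [73 72 72]
16 [ -0.7 195. ] 0.8 [74 73 72]
17 [ -0.7 194.2] 0.5 [73 72 71]
18 [ -0.7 193.1] 0.9 [74 72 73]
19 [ -0.7 192.5] -0.7 [73 72 72]
20 [ -0.7 191.3] 0.1 [75 74 74]
21 [ -0.7 190. ] 1.4 [82 80 80]
22 [ -0.7 189.6] -0.6 [104 102 100]
23 [ -0.7 188.2] 0.8 [109 108 107]
24 [ -0.7 187.3] 0.8 [110 108 106]
25 [ -0.7 186.2] 1.2 [111 108 108]
26 [ -0.7 185.9] -1.5 [109 108 106]
27 [ -0.7 184.3] 0.7 [112 109 107]
28 [ -0.7 183.8] -1.4 [109 107 106]
29 [ -0.7 182.3] 1.0 [110 
[... 11891 characters left out ...]
63 [-0.8 37.9] 305.2 [134 104  57]
364 [-0.8 37.6] 305.3 [111  86  50]
365 [-0.8 37.9] 305.8 [110  86  49]
366 [-0.8 37.3] 305.6 [93 75 48]
367 [-0.8 42.3] 310.2 [60 57 48]
368 [-0.8 43.3] 311.3 [45 47 49]
369 [-0.8 42.1] 310.6 [45 47 48]
370 [-0.8 42.7] 311.3 [47 50 50]
371 [-0.8 42. ] 311.0 [47 48 49]
372 [-0.8 41.4] 310.7 [45 46 46]
373 [-0.8 43.9] 313.1 [45 47 47]
374 [-0.8 41.4] 311.2 [45 47 47]
375 [-0.8 42.7] 312.5 [44 45 47]
376 [-0.8 42.6] 312.7 [49 48 48]
377 [-0.8 41.4] 311.9 [43 43 45]
378 [-0.8 42.8] 313.4 [46 48 47]
379 [-0.8 42.6] 313.4 [47 47 46]
380 [-0.8 43.2] 314.2 [48 48 48]
381 [-0.8 43.1] 314.3 [47 48 49]
382 [-0.8 42. ] 313.6 [48 48 50]
383 [-0.8 41.8] 313.7 [47 46 48]
```

View pics/w10z.png

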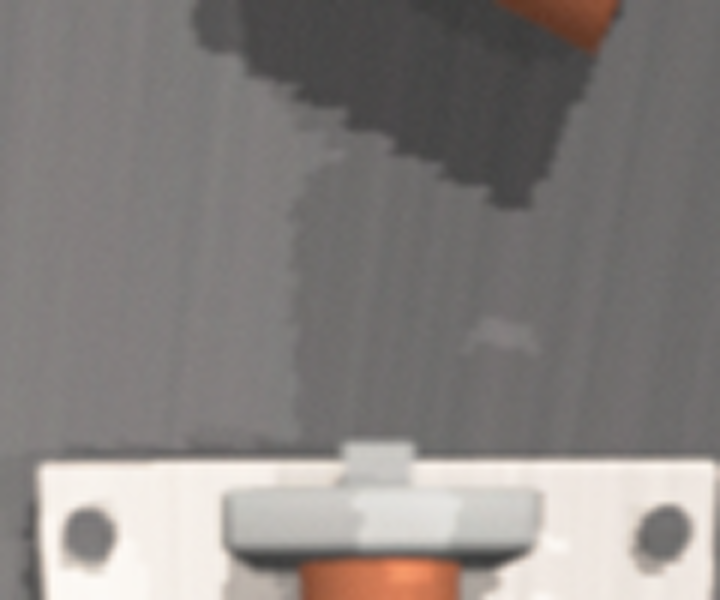

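The wrist view shows the copper nose meeting the stop plate at about rows 91–93 (stop face y ≈ 112.5, tube up to ≈ 112.1), with no gap visible. The arm is clear, so I'll hand in.

```bash
python3 -c "
from h import *
print(finish_job())"
```

```text
the job is handed in; nothing more can be done
None
```

The tube is home against the end stop and both keeper straps are shut on their posts. I handed the job in at about 19 s, with the arm clear and touching nothing.

- **Tube:** I pushed its tail with the closed fingertips at about 2 N until the force rose sharply to 14 N at the stop. Both straps were still open then. In the last wrist view the nose was within about 0.5 mm of the stop face, with no visible gap.
- **Straps:** I flipped the right one, then the left, by pushing across the face. I pressed each down with 33–34 N, with the fingertip stopping at 71.9 mm, against a nominal top of 72 mm. The wrist depth view shows both level within 0.2° with tops at 72.4 mm. The coarser top and side views scatter by about ±1°.
- **Other things:** In the last views the jar, offcut, elbow and tee look unmoved. The valve also looks unmoved, though the arm hid part of it from above. I made no numerical check of these, nor any final look at the wrench or brush, but the arm did not go near those two.
- **Disagreement:** My estimate of the jig's y position is off by about 1–2 mm, within the camera calibration. I judged the tube's fit from the direct view of nose and stop, not from absolute coordinates.

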